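# Lock the lathe-bed foot, find its loose bolt and hold that bolt's cap open

## Robot

A 7-joint arm with a two-finger parallel gripper is mounted at the origin on the work surface. World frame = base frame: x ahead of the robot, y to its left, z up, the work surface at z = 0. Lengths are in mm, angles in rad, forces in N, time in s.
With the tool pointing down it reaches from about 425 to 1025 mm from the base axis. Payload 3.6 kg.
Tool frame: the origin (TCP) lies between the finger pads; the fingertips stand 19 mm ahead of it and the grasp point (between the pads) is the TCP; z points along the fingers, y is the direction in which the jaws open and shut (so a half turn about z gives the same grasp; the last joint's range is limited). The gripper opens to 85 mm and grips with 20 to 120 N. Pads are 22 mm wide; open, the fingers measure 114 mm over their backs; the gripper's body (76 mm by 85 mm) begins 54 mm behind the grasp point. The pads swing forward as they close: fully open they stand 13 mm farther back than shut.
Start: joints at [1.05, 0.591, 0.048, 1.609, -0.033, 0.943, -0.034], TCP at [300.123, -659.966, 250.302] pointing down, gripper open.
Joint ranges: [-2.69, 2.69], [-0.47, 2.24], [-1.27, 1.36], [0.19, 2.51], [-1.53, 4.68], [0.08, 2.07], [-3.09, 3.09]. Speed limits (rad/s): [2.57, 2.57, 3.14, 3.14, 3.14, 3.14, 3.14].

## Interface

Orientations are given as a 3x3 rotation matrix whose columns are the frame's x, y, z axes.
In Python, from plant import bot, vision, workorder gives the robot as it stands.
- The arm moves only by the shell command python3 -m inch 'ROWS' [OPENING]. ROWS is JSON, a list of rows, each a list of 2 entries, a list of its own where there are three numbers: the shift along the tool's x, y, z in mm, then the turn, a rotation vector about the tool's x, y, z in degrees. A call has 1 to 10 rows; each row is the pose to reach, as a shift and turn from the pose commanded when the call began, along the tool's axes at that moment; what a row does not reach only later rows make up. A row lasts 1/8 s, in which the tool goes at most 62.5 mm and 10.7 degrees, less where a joint would pass 70% of its speed; a pose out of reach is approached as far as the arm can. A call with a gripper value outside its range is refused whole. OPENING is the finger opening in mm, from 0 to 85.4, set as the call begins (- or left out, the last holds). The fingers move at their own pace and stop on an object; the grip force is fixed at half the most. Time passes only in rows, so rows that repeat a pose let the fingers close. It gives the time, the measured TCP pose, the force and the opening at its end, in the units of the state.
- bot.get_state(): the state, without advancing time (a new reading comes with each control period).
- vision.camera(name): name is "scene" or "side" or "wrist"; returns a dict with "img" (400x640x3 uint8, blue, green, red), "intrinsics" (3x3 intrinsics, pixels), "world_from_camera" (4x4, takes a point from camera to world coordinates). Camera axes: x right, y up, looking along -z (the intrinsics and any distortion apply to the point x, -y, -z); pixel columns grow to the right and rows downward; lengths in mm; the calibration is good to about 2 mm. The wrist camera is an equidistant fisheye: a pixel r from the principal point sees the ray r / f radians off the axis. A picture is of the moment at which its call begins. There is no depth.
- workorder.close_job(): hands the job in, once; it reports no verdict.
The state is a dict: "clock": time; "joints": joint angles; "qd": joint speeds; "effort": joint torques, N m; "position": TCP position; "tool_rot": TCP orientation; "wrist_force": force on the tool from outside, world axes, zero at the start; "wrist_torque": the same for the moment, N m; "finger_gap": finger opening in mm.
Only numpy, scipy, OpenCV 4.12 (cv2) and the standard library are available. Lean on these libraries where they do the work, as an engineer would, in place of code of your own. Each camera call takes 0.05 s, during which the arm holds its last target. There are 200 camera calls.

## Task

First slide the red locking slide, nose first, fully home into the slot in the end of the green lathe-bed foot. Then tap down on the bolt heads, pushing each firmly, until you find the loose one, which sinks and stays down. Lift the black cap behind that bolt well open, past 45 degrees, and finish while still holding it open for a colleague's spanner; keep the other two caps shut, leave the slide home and disturb nothing else on the bench.

Things in the scene. Friction and masses are not known exactly. Their poses are not given: they have to be found in the camera images.
- foot: Fixed pale green cast lathe-bed foot, 170 (x) x 310 (y) x 60 tall; origin at the centre of its underside, z up; place and yaw vary. On its top, in its frame (mm): bolt heads 1, 2, 3 at x=-50, y=+90, 0, -90; behind each, at the same y, a well (x=+4 to +70, rim 74 above the bench) with a brass lock nut, under that bolt's black hinged cap. Its +y end has the slot.
- slot_mouth (a point): Middle of the slot's outer mouth, at bench level, foot's axes, at foot y=+175. The slot runs to -y: two yellow flared cheeks, 14 high, narrow from 81 to 63 wide over the first 20, up to the foot's end face (foot y=+155); then it is 63 wide and 14 high, its floor the bench, to a rigid stop 90 in from the mouth (foot y=+85).
- slide: Loose red flat slide, 60 wide (x) x 150 long (y) x 10 thick, 0.2 kg, flat on the bench; origin at the centre of its underside. Its -y end is the nose; in the slot its axes are parallel to the foot's. Black handle block, 30 (x) x 24 (y), from 10 to 46 above its underside at y=+53. With the nose at the stop 80 of it stays outside the end face, the handle's centre 58 outside.
- slide_nose (a point): Middle of the slide's nose end face, 5 above its underside; axes as the slide.
- slide_handle (a point): Point inside the slide's handle, 30 above its underside, 128 behind the nose.
- bolt_1 (a joint): How far bolt 1 (foot y=90) has sunk, m: 0 at the start (head 14 proud of the foot). A tight bolt gives less than 1.5 mm however it is pushed; the loose one sinks under about 3 N straight down to its stop, 8 mm lower, and stays down. Which is loose varies and cannot be seen.
- bolt_1_top (a point): Centre of the top face of bolt 1's round steel head, 22 across, 74 above the bench at the start; moves with the bolt.
- cap_1: Black hinged cap of bolt 1, 64 wide (y), 5 thick, 0.12 kg, shut on its well; origin on its hinge line, along the foot's y at foot x=+70, 74.5 above the bench; shut, its axes are the foot's. The free edge, 70 from the hinge towards the bolts, lifts up and away (turn about +y); the tilt of its z axis is the opening: 0 shut, 1.2 rad the most. It falls shut when let go.
- cap_1_grip (a point): Centre of the brass cross-bar handle on cap 1: a round bar 14 in diameter and 26 long along y, on a post (10 in x, 12 in y) 24 above the cap's top face; 60 from the hinge along the cap and 29 above its underside (about 103 above the bench when shut).
- bolt_2 (a joint): How far bolt 2 (foot y=0) has sunk, m: 0 at the start (head 14 proud of the foot). A tight bolt gives less than 1.5 mm however it is pushed; the loose one sinks under about 3 N straight down to its stop, 8 mm lower, and stays down. Which is loose varies and cannot be seen.
- bolt_2_top (a point): Centre of the top face of bolt 2's round steel head, 22 across, 74 above the bench at the start; moves with the bolt.
- cap_2: Black hinged cap of bolt 2, 64 wide (y), 5 thick, 0.12 kg, shut on its well; origin on its hinge line, along the foot's y at foot x=+70, 74.5 above the bench; shut, its axes are the foot's. The free edge, 70 from the hinge towards the bolts, lifts up and away (turn about +y); the tilt of its z axis is the opening: 0 shut, 1.2 rad the most. It falls shut when let go.
- cap_2_grip (a point): Centre of the brass cross-bar handle on cap 2: a round bar 14 in diameter and 26 long along y, on a post (10 in x, 12 in y) 24 above the cap's top face; 60 from the hinge along the cap and 29 above its underside (about 103 above the bench when shut).
- bolt_3 (a joint): How far bolt 3 (foot y=-90) has sunk, m: 0 at the start (head 14 proud of the foot). A tight bolt gives less than 1.5 mm however it is pushed; the loose one sinks under about 3 N straight down to its stop, 8 mm lower, and stays down. Which is loose varies and cannot be seen.
- bolt_3_top (a point): Centre of the top face of bolt 3's round steel head, 22 across, 74 above the bench at the start; moves with the bolt.
- cap_3: Black hinged cap of bolt 3, 64 wide (y), 5 thick, 0.12 kg, shut on its well; origin on its hinge line, along the foot's y at foot x=+70, 74.5 above the bench; shut, its axes are the foot's. The free edge, 70 from the hinge towards the bolts, lifts up and away (turn about +y); the tilt of its z axis is the opening: 0 shut, 1.2 rad the most. It falls shut when let go.
- cap_3_grip (a point): Centre of the brass cross-bar handle on cap 3: a round bar 14 in diameter and 26 long along y, on a post (10 in x, 12 in y) 24 above the cap's top face; 60 from the hinge along the cap and 29 above its underside (about 103 above the bench when shut).
- gouge: Bystander: turning gouge with brown wooden handle, about 330 long, lying on the bench (mm); leave it be.
- mallet: Bystander: wooden mallet, head 68 diameter, lying (mm); leave it be.
- vase: Bystander: pale turned vase, 142 tall (mm); leave it be.
- bowl: Bystander: brown wooden bowl, 120 across, 50 tall (mm); leave it be.
- wax_tin: Bystander: round tin, 66 across, 50 tall (mm); leave it be.
- blank: Bystander: square pale wood blank 55 x 160 x 55 tall (mm); leave it be.
- centre: Bystander: small steel lathe centre standing upright, 44 across, 85 tall (mm); leave it be.
There are look-alikes about, which are no part of the job. Of the things like the slide, leave any that is pink, purple or turquoise; of the rest the larger one is meant.

How it is judged (in metres and radians):
On the way, in this order (a step that is already met when the one before it is completed fails the run):
1. the slide is fully home in the slot (y of slide_nose in the frame of foot between 0.075 and 0.09 m and x of slide_nose in the frame of foot between -0.006 and 0.006 m and angle between the y axis of slide and the y axis of foot, either way round below 0.08 rad and height (world z) of slide_nose below 0.012 m), for 0.2 s.
2. the loose bolt has been tapped down (value of joint any of bolt_1, bolt_2, bolt_3 above 0.004 m), for 0.2 s.
3. the cap of the loose bolt is lifted open (((value of joint bolt_1 above 0.004 m and angle between cap_1's own z axis and vertical above 0.7 rad) or (value of joint bolt_2 above 0.004 m and angle between cap_2's own z axis and vertical above 0.7 rad) or (value of joint bolt_3 above 0.004 m and angle between cap_3's own z axis and vertical above 0.7 rad))), for 0.2 s.
At the end, for the whole second after the job is handed in: The slide's nose is within 5 mm of the stop, flat and straight in the slot; the loose bolt is sunk by more than 4 mm; its cap is open by more than 0.7 rad (40 degrees), still, and touched by the fingers, which alone hold it up; the other two caps are shut (under 0.1 rad) (all of step 1 and (((value of joint bolt_1 above 0.004 m and angle between cap_1's own z axis and vertical above 0.7 rad) and contact force between cap_1 and the fingers above 0.2 N and angular speed of cap_1 below 0.3 rad/s and angle between each of cap_2, cap_3's own z axis and vertical below 0.1 rad) or ((value of joint bolt_2 above 0.004 m and angle between cap_2's own z axis and vertical above 0.7 rad) and contact force between cap_2 and the fingers above 0.2 N and angular speed of cap_2 below 0.3 rad/s and angle between each of cap_1, cap_3's own z axis and vertical below 0.1 rad) or ((value of joint bolt_3 above 0.004 m and angle between cap_3's own z axis and vertical above 0.7 rad) and contact force between cap_3 and the fingers above 0.2 N and angular speed of cap_3 below 0.3 rad/s and angle between each of cap_1, cap_2's own z axis and vertical below 0.1 rad))); the arm keeps its last pose, push and grip.
It fails at once if the cap of a bolt that has not sunk is lifted (over 0.3 rad) ((angle between cap_1's own z axis and vertical above 0.3 rad and value of joint bolt_1 below 0.004 m) or (angle between cap_2's own z axis and vertical above 0.3 rad and value of joint bolt_2 below 0.004 m) or (angle between cap_3's own z axis and vertical above 0.3 rad and value of joint bolt_3 below 0.004 m)).
It fails at once if a bystander is pushed more than 30 mm (distance of any of gouge, mallet, vase, bowl, wax_tin, blank, centre from where it was at the start of the episode above 0.03 m).
It also fails if it takes over 70 s, if anything falls off the work surface, if the arm or the gripper's body presses on something with over 40 N, if the wrist force passes 120 N, or if a joint passes its speed limit or range.

## Working session

There is one attempt and no reset: what is moved stays moved. The work goes in short steps, Python scripts to look and compute and a shell command to move; the robot and the scene stay as the last step left them, time stands still between calls to the robot, and variables do not carry over. Pictures are saved under pics/ and viewed, about 8 in all and at most 12, crops included, and the job is handed in when it is done.

```bash
ls; mkdir -p pics; cat > h.py <<'E'
import numpy as np, cv2
from plant import bot, vision, workorder
np.set_printoptions(precision=3,suppress=True)
def shot(n,f=None):
    c=vision.camera(n)
    if f: cv2.imwrite('pics/'+f,c['img']); np.savez('pics/'+f+'.npz',**c)
    return c
def ray(c,u,v,fish=False):
    K=np.array(c['intrinsics']);T=np.array(c['world_from_camera'])
    x=(u-K[0,2])/K[0,0];y=(v-K[1,2])/K[1,1]
    if fish:
        r=np.hypot(x,y); s=np.sin(r)/r if r>1e-9 else 1; d=np.array([x*s,-y*s,-np.cos(r)])
    else: d=np.array([x,-y,-1.])
    return T[:3,3],T[:3,:3]@d
def onz(c,u,v,z,fish=False):
    o,d=ray(c,u,v,fish); return o+d*(z-o[2])/d[2]
def proj(c,p,fish=False):
    K=np.array(c['intrinsics']);T=np.array(c['world_from_camera'])
    q=T[:3,:3].T@(np.asarray(p)-T[:3,3]); x,y,z=q[0],-q[1],-q[2]
    if fish:
        r=np.hypot(x,y);th=np.arctan2(r,z);x,y=x/r*th,y/r*th
    else:x,y=x/z,y/z
    return np.array([K[0,0]*x+K[0,2],K[1,1]*y+K[1,2]])
E
python3 - <<'E'
from h import *
s=bot.get_state(); print(s)
for n in('scene','side'):
    c=shot(n,n+'0.png'); print(n,c['intrinsics'],c['world_from_camera'],c.keys())
a=cv2.imread('pics/scene0.png');b=cv2.imread('pics/side0.png')
E
```

```text
pics
{'clock': 0.0, 'joints': array([ 1.05 ,  0.592,  0.048,  1.61 , -0.033,  0.943, -0.034]), 'qd': array([-0.001,  0.   , -0.001, -0.001, -0.   ,  0.002,  0.001]), 'effort': array([  0.001, -54.869,   1.547, -19.812,   0.009,   0.009,  -0.   ]), 'position': array([ 299.818, -659.23 ,  249.138]), 'tool_rot': array([[ 0.91 ,  0.414, -0.001],
       [ 0.414, -0.91 ,  0.002],
       [-0.   , -0.002, -1.   ]]), 'wrist_force': array([ 0.146,  0.187, -0.08 ]), 'wrist_torque': array([-0.057, -0.002, -0.048]), 'finger_gap': 85.35824802450882}
scene [[412.158   0.    318.191]
 [  0.    412.158 193.635]
 [  0.      0.      1.   ]] [[  -0.764   -0.394    0.512 1203.154]
 [   0.646   -0.447    0.62   873.885]
 [  -0.015    0.804    0.595  951.676]
 [   0.       0.       0.       1.   ]] dict_keys(['img', 'intrinsics', 'world_from_camera'])
side [[383.346   0.    318.871]
 [  0.    383.346 194.688]
 [  0.      0.      1.   ]] [[ -0.842   0.348  -0.411 -27.916]
 [ -0.539  -0.524   0.66  787.955]
 [  0.015   0.777   0.629 842.281]
 [  0.      0.      0.      1.   ]] dict_keys(['img', 'intrinsics', 'world_from_camera'])
```

View pics/scene0.png

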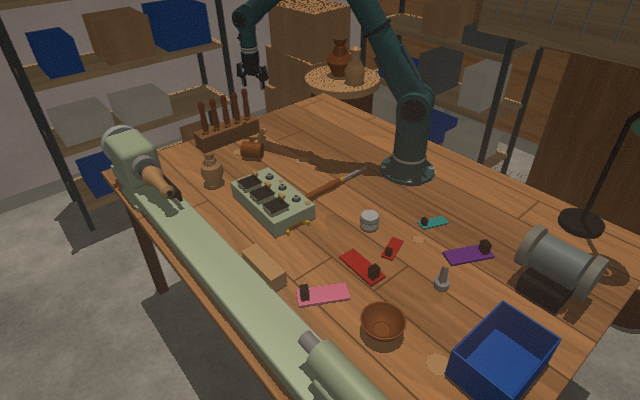

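View pics/side0.png

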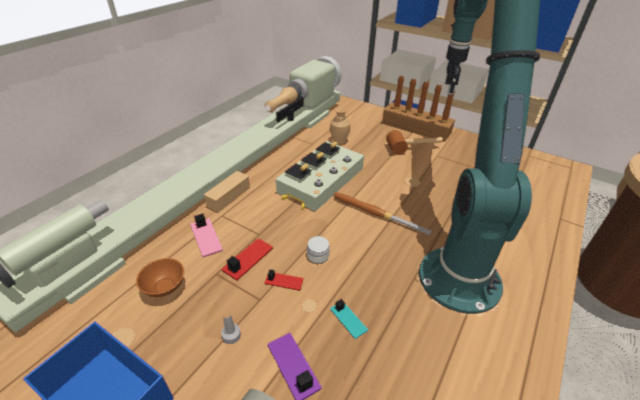

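The scene view shows these candidates for the slide:
- large red (362,266)
- small red (392,248)
- pink (323,295)
- purple (468,254)
- turquoise (433,223)

I choose the large red one, whose handle is at (375,272). The foot is at (273,200), with its yellow cheeks near (298,226). Next I check this in a close crop and measure.

```bash
cat > m.py <<'E'
from h import *
for n in('scene','side'):
    c=dict(np.load(f'pics/{n}0.png.npz')); im=c['img']; hsv=cv2.cvtColor(im,cv2.COLOR_BGR2HSV)
    H,S,V=[hsv[...,i].astype(int) for i in range(3)]
    red=(((H<5)|(H>174))&(S>190)&(V>90)).astype(np.uint8)
    k,l,st,ce=cv2.connectedComponentsWithStats(red)
    for i in range(1,k):
        if st[i,4]>60:
            vs,us=np.nonzero(l==i); P=np.array([onz(c,u,v,10)[:2] for u,v in zip(us,vs)],np.float32)
            print(n,'red',st[i],ce[i],cv2.minAreaRect(P))
    yel=((H>18)&(H<32)&(S>180)&(V>120)).astype(np.uint8)
    k,l,st,ce=cv2.connectedComponentsWithStats(yel)
    for i in range(1,k):
        if st[i,4]>8: print(n,'yel',st[i],ce[i],onz(c,*ce[i],14))
    g=((H>33)&(H<75)&(S>25)&(S<110)).astype(np.uint8)
    k,l,st,ce=cv2.connectedComponentsWithStats(g)
    for i in range(1,k):
        if st[i,4]>500: print(n,'green',st[i],ce[i])
E
python3 m.py
python3 - <<'E'
import cv2,numpy as np
a=cv2.imread('pics/scene0.png')[155:290,220:420]; b=cv2.imread('pics/side0.png')[130:290,200:400]
r=lambda x:cv2.resize(x,None,fx=4,fy=4,interpolation=cv2.INTER_CUBIC)
cv2.imwrite('pics/cropA.png',r(a));cv2.imwrite('pics/cropB.png',r(b)[:600])
E
```

```text
scene red [382 238  21  21 127] [393.165 246.646] ((403.5730895996094, 277.75732421875), (94.24447631835938, 37.195926666259766), 20.77098274230957)
scene red [340 249  31  28 255] [356.455 261.976] ((532.9099731445312, 251.3402099609375), (115.61430358886719, 57.390953063964844), 85.31233215332031)
scene green [396 103  34  59 640] [412.295 136.353]
scene green [  105   129   283   271 10716] [236.923 285.378]
side green [    0    60   340   270 17666] [138.998 213.262]
side green [ 277  148   86   62 2113] [320.243 178.145]
```

View pics/cropA.png

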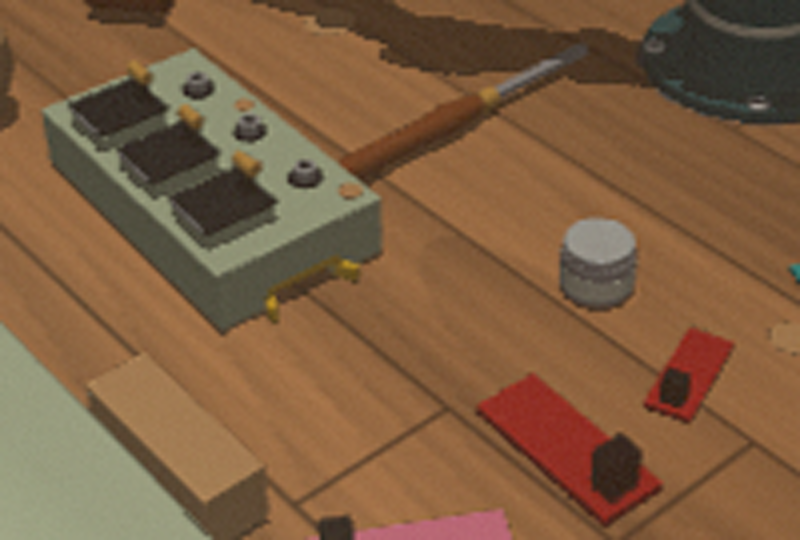

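View pics/cropB.png

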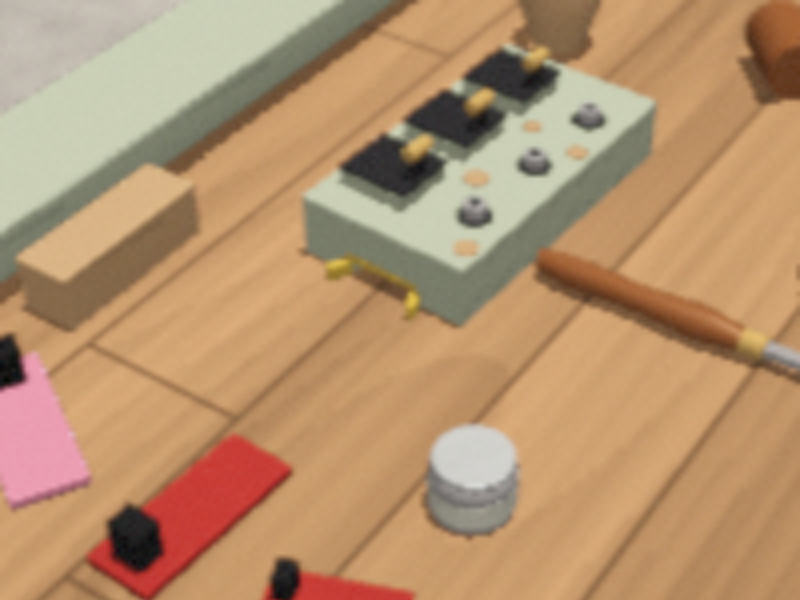

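The crops confirm the choice: the large red slide has its nose already toward the foot and its handle at the far end. I now triangulate the hand-read points across the two views.

```bash
cat > m2.py <<'E'
from h import *
A=dict(np.load('pics/scene0.png.npz'));B=dict(np.load('pics/side0.png.npz'))
pts={'f_b+':(380,200,462,268,60),'f_h+':(215,275,305,198,60),'f_h-':(45,112,510,45,60),'f_b-':(195,50,655,102,60),
'b1':(305,167,475,203,74),'b2':(249,121,536,154,74),'b3':(198,79,590,108,74),
'g1':(247,163,417,150,103.5),'g2':(190,117,481,101,103.5),'g3':(140,72,537,58,103.5),
'sn1':(478,408,237,436,10),'sn2':(532,374,291,470,10),'st1':(660,485,148,597,10),'st2':(606,522,92,560,10),
'ch_h':(272,305,335,268,14),'ch_b':(350,268,412,303,10)}
R={}
for k,(a,b,x,y,z) in pts.items():
    ua=((a+.5)/4-.5+220,(b+.5)/4-.5+155); ub=((x+.5)/4-.5+200,(y+.5)/4-.5+130)
    p,q=onz(A,*ua,z),onz(B,*ub,z)
    (o1,d1),(o2,d2)=ray(A,*ua),ray(B,*ub)
    t=np.linalg.lstsq(np.c_[d1,-d2],o2-o1,rcond=None)[0]; tri=(o1+t[0]*d1+o2+t[1]*d2)/2
    R[k]=(p+q)/2; print(k,p[:2],q[:2],'tri',tri)
# foot fit
M={'f_b+':(-85,155),'f_h+':(85,155),'f_h-':(85,-155),'f_b-':(-85,-155),'b1':(-50,90),'b2':(-50,0),'b3':(-50,-90),'g1':(10,90),'g2':(10,0),'g3':(10,-90)}
def fit(M):
    X=np.array(list(M.values()),float);Y=np.array([R[k][:2] for k in M]);xm,ym=X.mean(0),Y.mean(0)
    U,S,V=np.linalg.svd((X-xm).T@(Y-ym)); Q=(U@np.diag([1,np.linalg.det(U@V)])@V).T; t=ym-Q@xm
    print('org',t,'yaw',np.degrees(np.arctan2(Q[1,0],Q[0,0])),'\n',(X@Q.T+t-Y).T); return Q,t
Q,t=fit(M)
Qs,ts=fit({'sn1':(30,-75),'sn2':(-30,-75),'st1':(-30,75),'st2':(30,75)})
print('slide in foot',Q.T@(ts-t),'handle',ts+Qs@[0,53],'nose in foot',Q.T@(ts+Qs@[0,-75]-t))
E
python3 m2.py
```

```text
f_b+ [487.044 -13.377] [488.273 -18.195] tri [486.855 -14.756  60.996]
f_h+ [654.695 -26.296] [651.026 -23.148] tri [653.73  -27.149  57.639]
f_h- [ 639.046 -327.288] [ 637.696 -334.549] tri [ 637.197 -332.324   58.935]
f_b- [ 470.225 -322.187] [ 471.714 -323.075] tri [ 470.926 -321.169   61.053]
b1 [517.883 -79.968] [516.762 -81.724] tri [516.966 -81.629  73.285]
b2 [ 513.386 -170.263] [ 510.934 -171.273] tri [ 511.89  -172.738   72.378]
b3 [ 508.862 -259.135] [ 507.446 -261.209] tri [ 507.729 -261.339   73.106]
g1 [574.967 -85.55 ] [576.451 -83.787] tri [576.021 -83.571 104.459]
g2 [ 572.637 -175.287] [ 572.126 -177.15 ] tri [ 572.037 -176.619  103.172]
g3 [ 566.129 -266.719] [ 568.11  -266.446] tri [ 567.154 -264.825  104.771]
sn1 [560.131 194.375] [553.43  191.926] tri [556.422 189.654   5.138]
sn2 [501.013 194.827] [498.005 197.144] tri [499.764 194.401   7.78 ]
st1 [511.497 344.017] [506.471 342.606] tri [508.625 341.306   6.353]
st2 [568.245 342.49 ] [560.449 339.722] tri [564.057 337.964   4.316]
ch_h [612.444  -8.382] [608.731  -5.693] tri [611.229  -9.514  11.399]
ch_b [528.884  -6.01 ] [530.848  -7.983] tri [529.562  -5.627  11.443]
org [ 562.255 -173.951] yaw -2.959252656248421 
 [[-2.289  2.283  0.768 -1.604 -0.355  0.161 -0.479  1.179 -0.14   0.475]
 [ 1.017  1.176 -2.213 -1.725 -0.644 -0.601 -1.078  0.081  1.751  2.236]]
org [532.405 268.388] yaw -3.2050082435103837 
 [[ 1.384 -1.25  -2.339  2.205]
 [-1.322 -0.803  1.637  0.488]]
slide in foot [-52.646 440.208] handle [535.368 321.305] nose in foot [-52.968 365.209]
```

The measurements agree to about 2 mm: foot origin (562,-174) with yaw -3.0°, and the slide almost parallel at foot x = -53. I'll work with tool x along foot +x and tool y along foot -y, so I travel high and turn first.

```bash
python3 -m inch '[[[60,-50,0],[0,0,10]],[[120,-100,0],[0,0,20]],[[180,-150,0],[0,0,27.5]],[[230,-200,0],[0,0,27.5]],[[280,-240,0],[0,0,27.5]],[[325,-280,0],[0,0,27.5]],[[370,-320,0],[0,0,27.5]],[[420,-360,0],[0,0,27.5]],[[468,-402,0],[0,0,27.5]],[[468,-402,0],[0,0,27.5]]]' 50
cat > tgt.py <<'E'
import sys; from h import *
Q=lambda a:np.array([[np.cos(a),-np.sin(a)],[np.sin(a),np.cos(a)]])
F0=np.array([562.3,-174.]);YAW=np.radians(-3.0)
def tofoot(p): return Q(YAW).T@(np.asarray(p)[:2]-F0)
def status():
    s=bot.get_state();p=np.array(s['position']);R=np.array(s['tool_rot'])
    print('clk',s['clock'],'tcp',p,'foot',tofoot(p),'yaw_x',np.degrees(np.arctan2(R[1,0],R[0,0])),'z',R[:,2],'f',s['wrist_force'],'gap',s['finger_gap'],'j',s['joints'])
    return s
def togo(w):
    s=bot.get_state(); return np.array(s['tool_rot']).T@(np.asarray(w,float)-s['position'])
E
python3 -c "
from tgt import *
status(); print(togo([535.4,321.3,120]))"
```

```text
clock: 1.35
position: [560.3, -97.6, 250.1]
tool_rot: [[0.999, -0.052, -0.0], [-0.052, -0.999, 0.0], [-0.0, -0.0, -1.0]]
wrist_force: [0.2, -1.0, -0.5]
finger_gap: 49.9
clk 1.35 tcp [560.28  -97.624 250.074] foot [-6.015 76.166] yaw_x -2.958954699687312 z [-0.  0. -1.] f [ 0.174 -1.022 -0.505] gap 49.91160359952462 j [ 0.012  0.397  0.108  1.97  -0.06   0.778 -1.469]
[ -46.433 -417.035  130.234]
```

```bash
python3 -m inch '[[[-6,-60,0],[0,0,0]],[[-12,-120,10],[0,0,0]],[[-20,-180,30],[0,0,0]],[[-27,-240,50],[0,0,0]],[[-34,-300,75],[0,0,0]],[[-40,-355,100],[0,0,0]],[[-46,-400,115],[0,0,0]],[[-46,-417,115],[0,0,0]],[[-46,-417,115],[0,0,0]],[[-46,-417,115],[0,0,0]]]' 50
python3 - <<'E'
from tgt import *
status(); c=shot('wrist','w1.png'); print(c['intrinsics']); print(c['world_from_camera'])
for n,p in dict(handle_top=[535.4,321.3,46],nose=[528.3,193.5,10],tcp=bot.get_state()['position']).items(): print(n,proj(c,p,True))
E
```

```text
clock: 2.6
position: [536.8, 315.8, 135.8]
tool_rot: [[0.998, -0.056, 0.001], [-0.056, -0.998, -0.002], [0.001, 0.002, -1.0]]
wrist_force: [0.5, -0.6, 0.3]
finger_gap: 49.8
clk 2.6 tcp [536.787 315.821 135.752] foot [-51.114 487.814] yaw_x -3.2274139653529232 z [ 0.001 -0.002 -1.   ] f [ 0.467 -0.604  0.333] gap 49.798447827754465 j [-0.653  0.609  0.068  1.929 -0.066  0.607 -2.17 ]
[[309.707   0.    316.362]
 [  0.    309.707 202.229]
 [  0.      0.      1.   ]]
[[ -0.056   0.956   0.289 609.259]
 [ -0.998  -0.054  -0.015 312.181]
 [  0.002  -0.289   0.957 259.615]
 [  0.      0.      0.      1.   ]]
handle_top [309.163 214.995]
nose [452.65  200.823]
tcp [317.366 275.435]
```

View pics/w1.png

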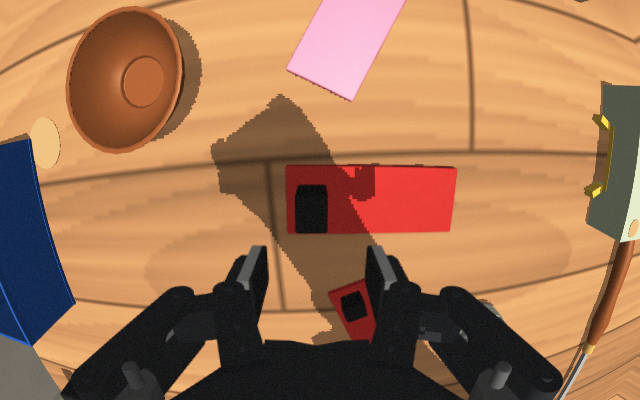

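The wrist view shows the handle top at about (311,212) and the nose at (455,200), both within 3 px of prediction. Going down and gripping.

```bash
python3 -m inch '[[[0,0,35],[0,0,0]],[[0,0,65],[0,0,0]],[[0,0,85],[0,0,0]],[[0,0,95],[0,0,0]],[[0,0,102],[0,0,0]],[[0,0,102],[0,0,0]],[[0,0,102],[0,0,0]]]' 50
python3 -c "
from tgt import *
status()"
python3 -m inch '[[[0,0,0],[0,0,0]],[[0,0,0],[0,0,0]],[[0,0,0],[0,0,0]],[[0,0,0],[0,0,0]],[[0,0,0],[0,0,0]],[[0,0,0],[0,0,0]]]' 10
python3 -c "
from tgt import *
status()"
```

```text
clock: 3.52
position: [536.4, 318.9, 34.0]
tool_rot: [[0.999, -0.053, 0.001], [-0.053, -0.999, 0.001], [0.001, -0.001, -1.0]]
wrist_force: [0.5, -0.9, -0.5]
finger_gap: 49.6
clk 3.525 tcp [536.408 318.904  33.995] foot [-51.653 490.873] yaw_x -3.040563965941283 z [ 0.001  0.001 -1.   ] f [ 0.458 -0.865 -0.497] gap 49.622294875256664 j [-0.641  0.761  0.046  1.956 -0.077  0.424 -2.161]
clock: 4.28
position: [536.3, 319.0, 34.0]
tool_rot: [[0.999, -0.053, 0.001], [-0.053, -0.999, 0.001], [0.001, -0.001, -1.0]]
wrist_force: [-0.8, 0.8, 6.1]
finger_gap: 23.1
clk 4.275 tcp [536.344 319.008  34.027] foot [-51.723 490.974] yaw_x -3.04105830969986 z [ 0.001  0.001 -1.   ] f [-0.825  0.824  6.062] gap 23.127110302943986 j [-0.641  0.761  0.046  1.956 -0.077  0.425 -2.161]
```

```bash
python3 -m inch '[[[0,0,-3],[0,0,0]],[[10,10,-3],[0,0,0]],[[22,35,-3],[0,0,0]],[[35,65,-3],[0,0,0]],[[46,95,-3],[0,0,0]],[[51.5,120,-3],[0,0,0]],[[51.5,140,-3],[0,0,0]],[[51.5,140,-3],[0,0,0]],[[51.5,140,-3],[0,0,0]]]' 10
python3 - <<'E'
from tgt import *
status(); c=shot('wrist','w2.png')
E
```

```text
clock: 5.4
position: [579.7, 177.4, 36.2]
tool_rot: [[0.999, -0.052, -0.0], [-0.052, -0.999, 0.001], [-0.0, -0.001, -1.0]]
wrist_force: [-0.4, 0.4, -2.1]
finger_gap: 23.4
clk 5.4 tcp [579.688 177.411  36.227] foot [ -1.027 351.839] yaw_x -2.976640051796657 z [-0.     0.001 -1.   ] f [-0.35   0.399 -2.126] gap 23.39195034654007 j [-0.38   0.744  0.013  1.995 -0.025  0.402 -1.97 ]
```

View pics/w2.png

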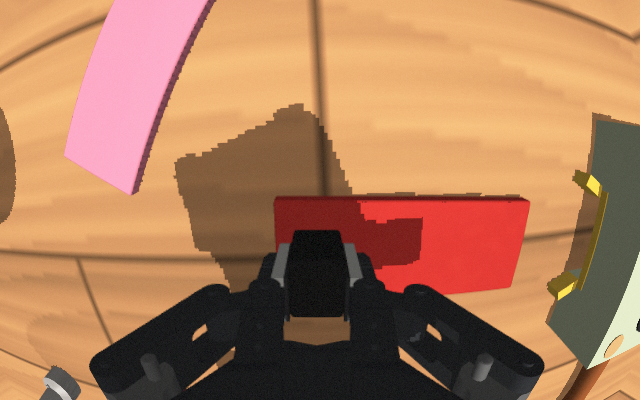

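The slide is held straight, with nose corners at (529,199) and (511,287) and the cheeks at about (585,182) and (560,287). I now measure the sideways offset between slide and slot in this one view.

```bash
python3 - <<'E'
from tgt import *
c=dict(np.load('pics/w2.png.npz')); im=c['img']; hsv=cv2.cvtColor(im,cv2.COLOR_BGR2HSV); H,S,V=[hsv[...,i].astype(int) for i in range(3)]
f=lambda u,v,z:tofoot(onz(c,u,v,z,True))
for n,u,v,z in [('noseH',529.5,199,13),('noseB',511.5,287,13),('tailH',275,198,13)]: print(n,f(u,v,z))
yel=((H>20)&(H<34)&(S>150)&(V>60)).astype(np.uint8)
k,l,st,ce=cv2.connectedComponentsWithStats(yel)
for i in range(1,k):
    if st[i,4]>40:
        vs,us=np.nonzero(l==i);P=np.array([f(u,v,14) for u,v in zip(us,vs)])
        j=[P[:,0].argmin(),P[:,0].argmax(),P[:,1].argmax()]
        print(st[i],[((us[q],vs[q]),P[q]) for q in j])
# bed-side checks: bolt1 disc top, foot end face top edge
cv2.imwrite('pics/w2crop.png',cv2.resize(im[90:390,500:640],None,fx=2,fy=2,interpolation=cv2.INTER_CUBIC))
red=(((H<5)|(H>174))&(S>170)&(V>60)).astype(np.uint8)
def edge(u,lo):
    vs=np.nonzero(red[:,u])[0]; return vs.min(),vs.max()
for u in(380,420,460,490,505):
    a,b=edge(u,0); print(u,a,b,f(u,a-.5,13),f(u,b+.5,13))
E
```

```text
noseH [ 29.177 226.454]
noseB [-30.964 224.026]
tailH [ 29.289 372.711]
[ 548  171   61  129 1607] [((np.int64(559), np.int64(299)), array([-48.263, 170.265])), ((np.int64(579), np.int64(171)), array([ 48.233, 185.415])), ((np.int64(548), np.int64(284)), array([-32.443, 189.588]))]
380 197 280 [ 30.12  320.327] [-18.544 316.603]
420 197 284 [ 30.206 299.073] [-22.525 292.26 ]
460 197 292 [ 30.336 275.83 ] [-30.574 264.216]
490 197 289 [ 30.47  256.383] [-30.763 241.811]
505 198 287 [ 29.964 245.662] [-30.667 229.656]
```

View pics/w2crop.png

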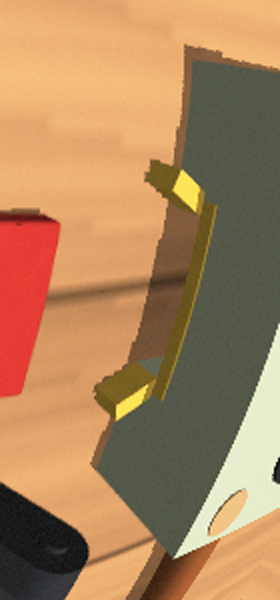

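```bash
python3 - <<'E'
from tgt import *
c=dict(np.load('pics/w2.png.npz'))
for n,x,y,z in [('footbotH',187,47,0),('footbotB',93,465,0),('footTopB',177,557,60),('cheekInH face',200,208,14),('cheekInB face',156,374,14),('lintH',213,205,14),('lintB',163,400,14),('tipH out',148,160,14),('tipB in',138,362,14),('tipB out',93,390,14)]:
    print(n,tofoot(onz(c,(x+.5)/2-.5+500,(y+.5)/2-.5+90,z,True)))
E
```

```text
footbotH [ 88.016 159.427]
footbotB [-82.79 157.68]
footTopB [-86.203 151.953]
cheekInH face [ 33.654 156.432]
cheekInB face [-30.821 156.242]
lintH [ 34.878 148.153]
lintB [-44.049 144.764]
tipH out [ 48.747 191.113]
tipB in [-24.015 170.449]
tipB out [-32.835 191.242]
```

The slot centre sits about 1.5–2 mm to the +x side of the slide. I shift by 1.8 mm, lower onto the bench and enter, watching force.

```bash
python3 -m inch '[[[1,0,2.5],[0,0,0]],[[1.8,15,2.5],[0,0,0]],[[1.8,30,2.5],[0,0,0]],[[1.8,45,2.5],[0,0,0]],[[1.8,55,2.5],[0,0,0]],[[1.8,65,2.5],[0,0,0]],[[1.8,75,2.5],[0,0,0]],[[1.8,75,2.5],[0,0,0]]]' 10
python3 -c "
from tgt import *
status()"
```

```text
clock: 6.45
position: [577.9, 99.1, 34.0]
tool_rot: [[0.999, -0.055, 0.0], [-0.055, -0.999, -0.001], [0.0, 0.001, -1.0]]
wrist_force: [0.3, -2.0, 4.7]
finger_gap: 23.3
clk 6.45 tcp [577.907  99.078  34.029] foot [  1.294 273.521] yaw_x -3.1356892630853292 z [ 0.    -0.001 -1.   ] f [ 0.338 -1.995  4.72 ] gap 23.31826732316758 j [-0.248  0.735 -0.     2.04   0.005  0.367 -1.877]
```

```bash
python3 -m inch '[[[0,12,0],[0,0,0]],[[0,24,0],[0,0,0]],[[0,36,0],[0,0,0]],[[0,46,0],[0,0,0]],[[0,54,0],[0,0,0]],[[0,57,0],[0,0,0]],[[0,57,0],[0,0,0]]]' 10
python3 -c "
from tgt import *
status()"
```

```text
clock: 7.32
position: [574.8, 43.2, 34.0]
tool_rot: [[0.999, -0.054, 0.0], [-0.054, -0.999, -0.0], [0.0, 0.0, -1.0]]
wrist_force: [0.7, 2.2, 5.8]
finger_gap: 22.8
clk 7.325 tcp [574.809  43.198  33.991] foot [  1.125 217.555] yaw_x -3.0955271684999204 z [ 0. -0. -1.] f [0.673 2.152 5.753] gap 22.773772800370697 j [-0.144  0.728 -0.014  2.063  0.028  0.351 -1.805]
```

```bash
python3 -m inch '[[[0,1.5,0],[0,0,0]],[[0,3,0],[0,0,0]],[[0,4.5,0],[0,0,0]],[[0,6,0],[0,0,0]],[[0,6,0],[0,0,0]]]' 10
python3 -c "
from tgt import *
status()"
```

```text
clock: 7.95
position: [574.6, 38.9, 34.0]
tool_rot: [[0.999, -0.052, 0.001], [-0.052, -0.999, 0.001], [0.001, -0.001, -1.0]]
wrist_force: [-0.2, 5.5, 5.4]
finger_gap: 23.1
clk 7.95 tcp [574.57   38.879  34.023] foot [  1.112 213.23 ] yaw_x -3.008476692600244 z [ 0.001  0.001 -1.   ] f [-0.209  5.541  5.412] gap 23.072582923849584 j [-0.133  0.727 -0.017  2.064  0.03   0.35  -1.797]
```

```bash
python3 -m inch '[[[0,2,0],[0,0,0]],[[0,4,0],[0,0,0]],[[0,5,0],[0,0,0]],[[0,5,0],[0,0,0]]]' 10
python3 -c "
from tgt import *
status()"
```

```text
clock: 8.45
position: [574.0, 38.6, 34.1]
tool_rot: [[0.999, -0.048, 0.0], [-0.048, -0.999, 0.006], [0.0, -0.006, -1.0]]
wrist_force: [-1.1, 12.9, 5.8]
finger_gap: 23.6
clk 8.45 tcp [573.958  38.649  34.145] foot [  0.513 212.967] yaw_x -2.7552742557904804 z [ 0.     0.006 -1.   ] f [-1.119 12.864  5.79 ] gap 23.556122764288297 j [-0.126  0.727 -0.024  2.065  0.03   0.349 -1.791]
```

The arm stopped dead at foot y = 213 with 13 N of push, exactly the expected home value. I relieve the push, release, and rise.

```bash
python3 -m inch '[[[0,-3,0],[0,0,0]],[[0,-3,0],[0,0,0]]]' 10
python3 -m inch '[[[0,0,0],[0,0,0]],[[0,0,0],[0,0,0]],[[0,0,0],[0,0,0]]]' 44
python3 -m inch '[[[0,0,-20],[0,0,0]],[[0,0,-60],[0,0,0]],[[0,0,-110],[0,0,0]],[[0,0,-150],[0,0,0]],[[-10,0,-180],[0,0,0]],[[-30,20,-180],[0,0,0]],[[-48,40,-180],[0,0,0]],[[-48,40,-180],[0,0,0]],[[-48,40,-180],[0,0,0]]]' 0
python3 - <<'E'
from tgt import *
status(); c=shot('wrist','w3.png'); print(togo(np.r_[F0+Q(YAW)@[-50,90],120]))
for n,x,y,z in [('b1',-50,90,74),('b2',-50,0,74),('slidetailH',30,235,10),('slidetailB',-30,235,10),('g1',10,90,110)]: print(n,proj(c,np.r_[F0+Q(YAW)@[x,y],z],True))
E
```

```text
clock: 8.7
position: [574.0, 38.7, 34.0]
tool_rot: [[0.999, -0.049, -0.0], [-0.049, -0.999, 0.003], [-0.0, -0.003, -1.0]]
wrist_force: [-0.6, 7.8, 5.8]
finger_gap: 22.9
clock: 9.07
position: [573.7, 34.4, 33.4]
tool_rot: [[0.998, -0.055, -0.001], [-0.055, -0.998, -0.001], [-0.001, 0.002, -1.0]]
wrist_force: [-0.2, -0.3, -0.5]
finger_gap: 44.1
clock: 10.2
position: [525.0, -0.9, 214.7]
tool_rot: [[0.999, -0.053, 0.002], [-0.053, -0.999, 0.0], [0.002, -0.001, -1.0]]
wrist_force: [0.9, 0.7, 0.3]
finger_gap: -0.1
clk 10.2 tcp [525.025  -0.86  214.692] foot [-46.285 170.952] yaw_x -3.042605159725951 z [ 0.002  0.    -1.   ] f [0.885 0.741 0.329] gap -0.07050730016352963 j [-0.066  0.391 -0.024  2.09   0.015  0.659 -1.724]
[-4.097 81.38  94.417]
b1 [405.316 198.57 ]
b2 [488.801 198.799]
slidetailH [256.158 109.357]
slidetailB [257.796 164.672]
g1 [422.725 136.192]
```

View pics/w3.png

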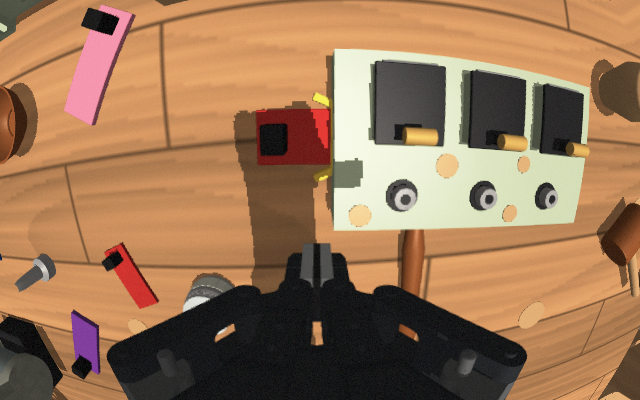

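The slide tail sits at u≈257, where the home position predicts 256.9, so it is home and straight. Bolt 1 appears at (403,196), bolt 2 at (484,197) and bolt 3 at (546,198), about 2–3 px off prediction, so I nudge the aim. Tapping bolt 1.

```bash
python3 -m inch '[[[-1,40,10],[0,0,0]],[[-2,65,40],[0,0,0]],[[-2,79,70],[0,0,0]],[[-2,79,95],[0,0,0]],[[-2,79,108],[0,0,0]],[[-2,79,112],[0,0,0]],[[-2,79,112],[0,0,0]]]' 0
python3 -c "
from tgt import *
status()"
python3 -m inch '[[[0,0,4],[0,0,0]],[[0,0,8],[0,0,0]],[[0,0,12],[0,0,0]],[[0,0,16],[0,0,0]],[[0,0,19],[0,0,0]],[[0,0,19],[0,0,0]]]' 0
python3 -c "
from tgt import *
status()"
```

```text
clock: 11.12
position: [518.7, -79.6, 102.1]
tool_rot: [[0.999, -0.052, 0.001], [-0.052, -0.999, 0.0], [0.001, -0.0, -1.0]]
wrist_force: [0.2, -0.9, -0.1]
finger_gap: 0.1
clk 11.125 tcp [518.66  -79.561 102.113] foot [-48.523  92.026] yaw_x -2.9922619834487936 z [ 0.001  0.    -1.   ] f [ 0.24  -0.923 -0.092] gap 0.06438590718040567 j [ 0.078  0.574 -0.017  2.16   0.022  0.407 -1.579]
clock: 11.88
position: [518.4, -80.0, 84.2]
tool_rot: [[0.999, -0.053, 0.001], [-0.053, -0.999, -0.0], [0.001, -0.0, -1.0]]
wrist_force: [-3.1, 1.6, 17.1]
finger_gap: -0.1
clk 11.875 tcp [518.38  -80.028  84.233] foot [-48.778  91.545] yaw_x -3.055026308998286 z [ 0.001 -0.    -1.   ] f [-3.127  1.611 17.082] gap -0.1152625869109142 j [ 0.078  0.605 -0.015  2.167  0.024  0.369 -1.581]
```

Tip reached about 65 mm with 17 N, which suggests that bolt 1 sank the full 8 mm. I tap bolt 2 the same way for comparison.

```bash
python3 -m inch '[[[0,0,-20],[0,0,0]],[[0,0,-50],[0,0,0]],[[0,45,-50],[0,0,0]],[[0,90,-45],[0,0,0]],[[0,90,-25],[0,0,0]],[[0,90,-19],[0,0,0]],[[0,90,-19],[0,0,0]]]' 0
python3 -m inch '[[[0,0,4],[0,0,0]],[[0,0,8],[0,0,0]],[[0,0,12],[0,0,0]],[[0,0,16],[0,0,0]],[[0,0,16],[0,0,0]]]' 0
python3 -c "
from tgt import *
status()"
python3 -m inch '[[[0,0,-20],[0,0,0]],[[0,0,-60],[0,0,0]],[[0,-45,-100],[0,0,0]],[[30,-90,-100],[0,0,0]],[[30,-90,-100],[0,0,0]],[[30,-90,-100],[0,0,0]]]' 0
python3 - <<'E'
from tgt import *
status(); c=shot('wrist','w4.png')
for n,x,y,z in [('b1',-50,90,74),('b1sunk',-50,90,66),('b2',-50,0,74),('g1',10,90,103),('g1end+',10,103,103),('g1end-',10,77,103)]: print(n,proj(c,np.r_[F0+Q(YAW)@[x,y],z],True))
cv2.imwrite('pics/w4c.png',cv2.resize(c['img'][:330,150:550],None,fx=1.8,fy=1.8,interpolation=cv2.INTER_CUBIC))
E
```

```text
clock: 12.75
position: [512.9, -169.0, 101.2]
tool_rot: [[0.999, -0.052, -0.002], [-0.052, -0.999, 0.001], [-0.002, -0.001, -1.0]]
wrist_force: [0.4, -0.1, 1.1]
finger_gap: -0.0
clock: 13.38
position: [513.7, -169.5, 91.6]
tool_rot: [[0.999, -0.053, 0.001], [-0.053, -0.999, -0.0], [0.001, 0.0, -1.0]]
wrist_force: [-10.4, 5.0, 51.7]
finger_gap: 0.1
clk 13.375 tcp [ 513.705 -169.525   91.608] foot [-48.762   1.926] yaw_x -3.0409141175368797 z [ 0.001 -0.    -1.   ] f [-10.366   5.016  51.694] gap 0.14762389048713365 j [ 0.255  0.604 -0.028  2.128  0.04   0.409 -1.428]
clock: 14.12
position: [547.4, -81.6, 185.5]
tool_rot: [[0.999, -0.052, -0.001], [-0.052, -0.999, -0.0], [-0.001, 0.0, -1.0]]
wrist_force: [-0.8, -0.7, -0.9]
finger_gap: -0.7
clk 14.125 tcp [547.435 -81.609 185.505] foot [-19.68   91.487] yaw_x -3.0004169402452776 z [-0.001 -0.    -1.   ] f [-0.783 -0.682 -0.919] gap -0.7107078081181598 j [ 0.088  0.466 -0.029  2.05   0.023  0.628 -1.58 ]
b1 [318.432 238.779]
b1sunk [318.369 235.013]
b2 [422.814 237.297]
g1 [318.883 174.658]
g1end+ [299.763 174.689]
g1end- [337.983 174.697]
```

View pics/w4c.png

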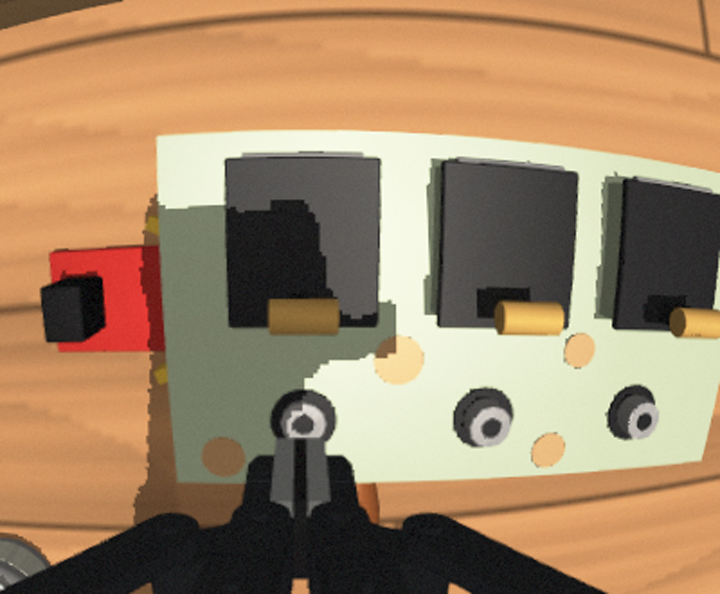

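Bolt 2 is tight: it stopped at z = 91.6 with 52 N, against 84.2 for bolt 1. Bolt 1 is therefore the loose one. Bar 1 is seen at image (318.6,175.5), as predicted, so I go to it with the jaws along the bar and grip its end faces.

```bash
python3 -m inch '[[[15,1,0],[0,0,0]],[[30,1,0],[0,0,0]],[[30,1,25],[0,0,0]],[[30,1,50],[0,0,0]],[[30,1,70],[0,0,0]],[[30,1,79],[0,0,0]],[[30,1,79],[0,0,0]],[[30,1,79],[0,0,0]]]' 46
python3 -c "
from tgt import *
status()"
python3 -m inch '[[[0,0,0],[0,0,0]],[[0,0,0],[0,0,0]],[[0,0,0],[0,0,0]],[[0,0,0],[0,0,0]],[[0,0,0],[0,0,0]]]' 15
python3 -c "
from tgt import *
status()"
```

```text
clock: 15.18
position: [578.7, -84.4, 107.4]
tool_rot: [[0.999, -0.053, 0.001], [-0.053, -0.999, -0.0], [0.001, 0.0, -1.0]]
wrist_force: [0.5, -0.1, -0.2]
finger_gap: 46.1
clk 15.175 tcp [578.715 -84.426 107.426] foot [11.704 90.31 ] yaw_x -3.05542285474996 z [ 0.001 -0.    -1.   ] f [ 0.454 -0.096 -0.197] gap 46.0716938052222 j [ 0.085  0.614 -0.025  2.025  0.03   0.502 -1.586]
clock: 15.8
position: [578.4, -84.5, 107.8]
tool_rot: [[0.999, -0.053, 0.001], [-0.053, -0.999, -0.0], [0.001, 0.0, -1.0]]
wrist_force: [-1.4, -0.3, 6.4]
finger_gap: 24.4
clk 15.8 tcp [578.448 -84.539 107.783] foot [11.444 90.183] yaw_x -3.0489304789447913 z [ 0.001 -0.    -1.   ] f [-1.382 -0.301  6.448] gap 24.388800621828175 j [ 0.085  0.613 -0.025  2.026  0.031  0.502 -1.586]
```

```bash
python3 -m inch '[[[3,0,-6],[0,0,0]],[[7,0,-11.3],[0,0,0]],[[11.5,0,-16.5],[0,0,0]],[[16,0,-21],[0,0,0]],[[21.5,0,-25.3],[0,0,0]],[[27,0,-29],[0,0,0]],[[27,0,-29],[0,0,0]]]' 15
python3 -c "
from tgt import *
status()"
```

```text
clock: 16.68
position: [604.4, -85.8, 135.8]
tool_rot: [[0.999, -0.054, -0.002], [-0.054, -0.999, 0.0], [-0.002, 0.0, -1.0]]
wrist_force: [-2.1, -1.0, -7.8]
finger_gap: 24.4
clk 16.675 tcp [604.359 -85.754 135.814] foot [37.383 90.326] yaw_x -3.0810050630619243 z [-0.002  0.    -1.   ] f [-2.143 -0.999 -7.847] gap 24.396121948068657 j [ 0.085  0.595 -0.026  1.953  0.026  0.595 -1.583]
```

Forces are small and the grip is steady, so I continue along the arc to about 0.98 rad.

```bash
python3 -m inch '[[[6,0,-3],[0,0,0]],[[12,0,-5.5],[0,0,0]],[[17,0,-6.8],[0,0,0]],[[22,0,-7.8],[0,0,0]],[[24,0,-8.2],[0,0,0]],[[24,0,-8.2],[0,0,0]],[[24,0,-8.2],[0,0,0]],[[24,0,-8.2],[0,0,0]]]' 15
python3 - <<'E'
from tgt import *
status(); shot('wrist','w5.png'); c=shot('side','s5.png'); d=shot('scene','sc5.png')
a=cv2.resize(c['img'][110:260,220:420],None,fx=2,fy=2,interpolation=cv2.INTER_CUBIC)
b=cv2.resize(d['img'][140:290,210:410],None,fx=2,fy=2,interpolation=cv2.INTER_CUBIC)
w=cv2.resize(cv2.imread('pics/w5.png'),(480,300))
o=np.zeros((600,800,3),np.uint8);o[:300,:400]=a;o[:300,400:]=b;o[300:,:480]=w;cv2.imwrite('pics/f5.png',o)
E
```

```text
clock: 17.68
position: [628.6, -86.9, 144.4]
tool_rot: [[0.999, -0.054, -0.001], [-0.054, -0.999, 0.0], [-0.001, -0.0, -1.0]]
wrist_force: [-4.5, -0.8, -3.4]
finger_gap: 24.2
clk 17.675 tcp [628.637 -86.943 144.395] foot [61.69  90.409] yaw_x -3.0801081248096804 z [-0.001  0.    -1.   ] f [-4.487 -0.786 -3.367] gap 24.203117402961315 j [ 0.084  0.607 -0.026  1.894  0.024  0.642 -1.581]
```

View pics/f5.png

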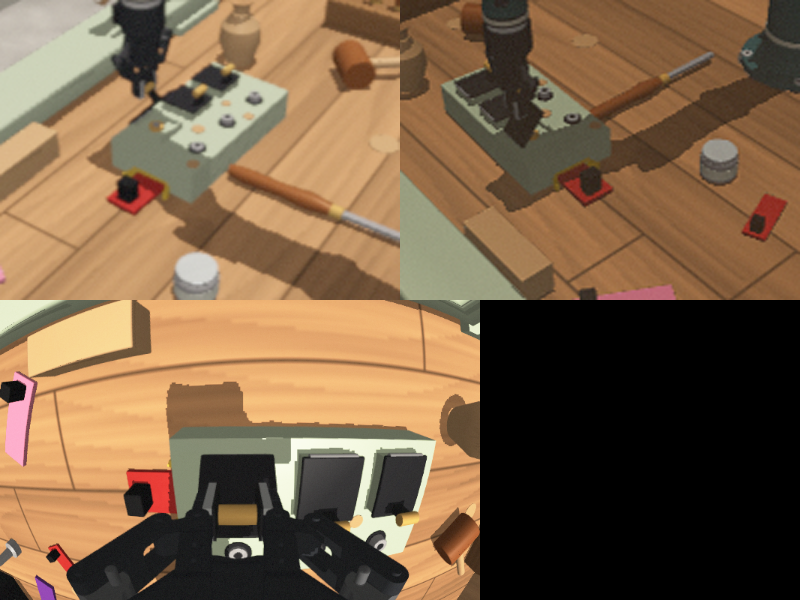

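The bar moved +50 mm in x and +37 mm in z, which puts the cap about 0.97 rad open. In the views the cap stands open between the fingers, caps 2 and 3 are shut, the slide is home, and the bystanders are where they were. Handing in.

```bash
python3 -c "
from tgt import *
s=status(); print(s['qd']); workorder.close_job()"
```

```text
clk 17.825 tcp [628.615 -86.964 144.378] foot [61.669 90.387] yaw_x -3.0870882981124677 z [-0.001  0.    -1.   ] f [-5.964 -1.251 -2.736] gap 24.324385456688915 j [ 0.084  0.607 -0.026  1.894  0.024  0.642 -1.581]
[-0.    -0.001  0.    -0.001 -0.002 -0.001 -0.001]
the job is handed in; nothing more can be done
```

The job is handed in at 17.8 s on the robot's clock; the hand-in gave no verdict.

- **Slide:** I pushed the large red slide into the slot until it stalled on the stop with about 13 N. The handle was then at foot y = 213 mm, the expected home value, and the wrist image put its tail within about 2 mm of the home position.
- **Loose bolt:** It is bolt 1, which sank about 8 mm: the tool reached z = 84.2 mm there at 17 N. Bolt 2 stopped at 91.6 mm under 52 N, so it is tight. I did not tap bolt 3.
- **Cap:** Cap 1 is held by the ends of its bar at about 0.97 rad, worked out from how far the bar moved. The arm was still, the fingers read 24.3 mm on the 26 mm bar, and the wrist force was about 7 N.
- **Rest of the bench:** The last views show caps 2 and 3 shut, the slide home and no bystander visibly moved.

Two checks were slightly off. The wrist-camera fixes for the slot and bolts came out about 2–3 mm from the fixed-camera ones, so I nudged the aim to match. The wrist also showed an unexplained upward force of about 6 N each time the jaws closed on something.

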